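# Clip the salt pail into the snap hook beside the hob

## Task

Pick up the small lidded pail by its wooden grip and hang it on the snap hook of the stand: pass the hook's nose through the eye under the pail's cross bar, then press the cross bar down through the sprung gate until the gate snaps shut above it and the bar bears firmly (with about 10 N) on the bottom of the hook, never pressing harder than 20 N. Let go so that the pail hangs upright and still; keep the pail roughly upright all the way and leave the shaker, jars and mug where they are.

Things in the scene. Friction and masses are not known exactly. Their poses are not given: they have to be found in the camera images.
- pail_grip (a point): Centre of the pail's wooden grip: a flat bar 16 mm thick along x, 54 mm long along y, 26 mm tall, 208 mm above the pail's underside. Two upright wires 6 mm thick, 60 mm apart (at y = +30 and -30 mm), carry it from the lid. Axes are the pail's: z up, y along the grip; both x sides are alike.
- pail_bar (a point): Middle of the pail's cross bar: round steel, 6 mm thick, along the pail's y between the two wires, 136 mm above the underside, 72 mm straight below the centre of the grip. The opening below it (the eye, 73 mm high down to the lid, 54 mm wide) takes the hook; the opening above it, up to the grip, is 56 mm high. Same axes as pail_grip.
- pail: The pail to be hung: rigid, free-standing, round, steel with a fixed lid, 62 mm wide at the foot, 74 mm at the lid, lid top 60 mm up, about 0.22 kg, with a tall stiff wire bail. Origin at the centre of its underside, z up.
- hook_mark (a point): Mark fixed to the stand, 208 mm above the worktop; z up, the hook's nose points to its -x (roughly at the robot). The HOOK is clamped up to 8 mm above or below the mark: not measured, to be felt; in x and y it is true. All hook heights are from mark plus that error. The hook lies in the x-z plane, 7 mm thick; seated, the middle of the cross bar is at x = 0, z = -26 mm, on the hook's bottom.
- nose_mark (a point): Nominal tip of the hook's nose (same height error), at x = -19, z = +5 mm from hook_mark; the round tip reaches 3.5 mm further, to x = -22.5 and z = +8.5 mm. The inner face of the nose is at x = -13 mm; the hook's mouth from there to the back is 26 mm wide, its underside at z = -36 mm. Same axes as hook_mark.
- gate (a joint): Gate angle, rad: 0 shut (level at z = 0 from its hinge at x = +13 to x = -12 mm, 5 mm thick), up to 1.25 pushed down into the hook. Takes 4 to 12 N of downward push, more than the pail's weight. A bar pressed down at x = -8 to +2 mm passes the gate's end 16 to 24 mm below z = 0; the gate snaps up behind it 1 to 9 mm before the bar meets the bottom.
- stand: Fixed steel stand with the snap hook; origin on the worktop straight below hook_mark, same axes. A shank at the gate's height runs back to a clamp and post at x = +72 mm, whose top is 10 mm above the mark; base plate 14 mm thick, x from -45 to +105 mm, y from -60 to +60 mm.
- salt_shaker: Bystander: salt shaker with metal top, 44 x 44 x 90 mm, origin at its underside. Leave alone.
- jar_e: Bystander: small jar with grey lid, 38 x 38 x 60 mm, origin at its underside. Leave alone.
- jar_b: Bystander: small jar with wooden lid, 47 x 47 x 78 mm, origin at its underside. Leave alone.
- mug: Bystander: white mug, 83 x 117 x 94 mm, origin at its underside. Leave alone.
There are look-alikes about, which are no part of the job. Leave any yellow look-alike of the pail alone.

How it is judged:
By the outcome, as a careful person would: the job done as asked, in the order asked, and still so for the second after the job is handed in, with the robot touching nothing.
It also fails if it takes over 62 s, if anything falls off the work surface, if the arm or the gripper's body presses on something with over 40 N, if the wrist force passes 120 N, or if a joint passes its speed limit or range.

## Robot

A 6-joint arm with a two-finger parallel gripper is mounted at the origin on a cart in front of the work surface, level with it; the furniture and walls round the work are solid. World frame = base frame: x ahead of the robot, y to its left, z up, the work surface at z = 0. Lengths are in mm, angles in degrees, forces in N, time in s.
With the tool pointing down it reaches from about 275 to 825 mm from the base axis. Payload 5.2 kg.
Tool frame: the origin (TCP) lies midway between the tips of the shut fingers; the grasp point (between the pads) lies 19 mm behind it; y points along the fingers, x is the direction in which the jaws open and shut, and the axes are right-handed (so a half turn about y gives the same grasp; the last joint's range is limited). The gripper opens to 93 mm and grips with 3 to 60 N. Pads are 15 mm wide; open, the fingers measure 128 mm over their backs; the gripper's body (75 mm by 188 mm) begins 65 mm behind the grasp point.
Start: joints at [-78.369, 14.817, 87.949, -0, 77.235, -11.62], TCP at [217.135, -505.329, 218.653] pointing down, gripper open.
Joint ranges: [-179.93, 179.93], [-52.35, 119.4], [10.71, 147.94], [-69.91, 249.91], [12.55, 155.21], [-178.61, 178.61]. Speed limits (degrees/s): [147.25, 147.25, 180, 180, 180, 180].

## Interface

Orientations are given as [roll, pitch, yaw] about the fixed x, y, z axes, in that order (R = Rz(yaw) Ry(pitch) Rx(roll)).
In Python, from bench import get_obs, read_camera, camera_params, hand_in gives the robot as it stands. The module is installed in compiled form; this text tells all that it offers.
- The arm moves only by the shell command python3 -m pendant 'ROWS'. ROWS is JSON, a list of rows, each an object with "dp": the shift along the world's x, y, z in mm, a list of three; "twist": the turn, a rotation vector about the world's x, y, z in rad, a list of three; "gripper": the closure, from 0 (fully open) to 1 (shut). In form: [{"dp": [dx, dy, dz], "twist": [ax, ay, az], "gripper": gripper}, ...]. A call has 1 to 20 rows; each row is the pose to reach, as a shift and turn from the pose commanded when the call began; what a row does not reach only later rows make up. A row lasts 1/8 s, in which the tool goes at most 62.5 mm and 10.7 degrees, less where a joint would pass 70% of its speed; a pose out of reach is approached as far as the arm can. A call with a gripper value outside its range is refused whole. The fingers move at their own pace and stop on an object; the grip force is fixed at half the most. Time passes only in rows, so rows that repeat a pose let the fingers close. It gives the time, the measured TCP pose, the force and the opening at its end, in the units of the state.
- get_obs(): the state, without advancing time (a new reading comes with each control period).
- read_camera(name): name is "scene" or "top" or "wrist"; returns the picture (384x512x3 uint8, red, green, blue); there is no depth.
- camera_params(name): a dict with "camera_matrix" (3x3 intrinsics, pixels), "rvec" (rotation vector, rad) and "tvec" (3), from world to camera coordinates, as OpenCV has them. Camera axes: x right, y down, z forward; pixel columns grow to the right and rows downward; lengths in mm; the calibration is good to about 2 mm. A picture is of the moment at which its call begins: read the wrist's pose just before it. camera_params takes no time and is no camera call; for the wrist camera it gives the pose at the moment of the call.
- hand_in(): hands the job in, once; it reports no verdict.
The state is a dict: "time": time; "qpos": joint angles; "qvel": joint speeds; "joint_torque": joint torques, N m; "eef_pos": TCP position; "orientation": TCP orientation; "contact_force": force on the tool from outside, world axes, zero at the start; "wrist_torque": the same for the moment, N m; "gripper_width": opening from 0.0 (shut) to 1.0 (fully open).
Only numpy, scipy, OpenCV 4.12 (cv2) and the standard library are available. Lean on these libraries where they do the work, as an engineer would, in place of code of your own. Each camera call takes 0.05 s, during which the arm holds its last target.

## Working session

There is one attempt and no reset: what is moved stays moved. The work goes in short steps, Python scripts to look and compute and a shell command to move; the robot and the scene stay as the last step left them, time stands still between calls to the robot, and variables do not carry over. Pictures are saved under pics/ and viewed, and the job is handed in when it is done.

```bash
mkdir -p pics; cat > h.py <<'E'
import numpy as np, cv2
from bench import get_obs, read_camera, camera_params
def cam(n):
    p=camera_params(n); K=np.array(p["camera_matrix"]);R=cv2.Rodrigues(np.array(p["rvec"],float))[0];t=np.array(p["tvec"],float).ravel()
    return K,R,t
def snap(n,f):
    c=cam(n); im=read_camera(n); cv2.imwrite(f"pics/{f}.png",im[:,:,::-1]); np.savez(f"pics/{f}.npz",K=c[0],R=c[1],t=c[2]); return im
def ld(f):
    d=np.load(f"pics/{f}.npz"); return d["K"],d["R"],d["t"]
def ray(f,uv):
    K,R,t=ld(f); d=R.T@np.linalg.inv(K)@np.array([uv[0],uv[1],1.]); return -R.T@t,d/np.linalg.norm(d)
def atz(f,uv,z):
    o,d=ray(f,uv); return o+d*(z-o[2])/d[2]
def proj(f,P):
    K,R,t=ld(f); q=K@(R@np.array(P,float)+t); return q[:2]/q[2]
def tri(obs):
    A=np.zeros((3,3));b=np.zeros(3);L=[]
    for f,uv in obs:
        o,d=ray(f,uv);M=np.eye(3)-np.outer(d,d);A+=M;b+=M@o;L.append((o,M))
    X=np.linalg.solve(A,b); return X,[np.linalg.norm(M@(X-o)) for o,M in L]
def crop(f,x0,y0,x1,y1,s):
    im=cv2.imread(f"pics/{f}.png")[y0:y1,x0:x1]; cv2.imwrite(f"pics/{f}_c{x0}_{y0}.png",cv2.resize(im,None,fx=s,fy=s,interpolation=cv2.INTER_CUBIC))
E
python3 - <<'E'
from h import *
for n in("scene","top","wrist"):
    snap(n,n+"0"); K,R,t=ld(n+"0"); print(n,(-R.T@t).round(),K[0,0])
o=get_obs();print(o["time"],o["eef_pos"],o["orientation"],o["contact_force"],o["gripper_width"])
E
```

```text
scene [187. 715. 707.] 360.82772347197414
top [ 474.  215. 1180.] 408.18188920393953
wrist [ 282. -478.  385.] 342.07842745673076
0.15 [ 217.03015021 -504.91551048  218.00412241] [-8.99848869e+01  8.10086262e-02 -6.67508095e+01] [-0.06100587  0.01574345 -0.18024712] 0.9992209156455689
```

View pics/scene0.png

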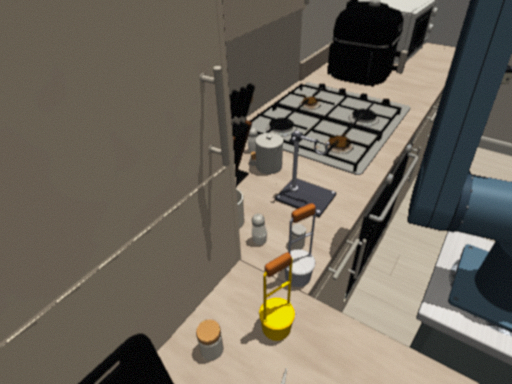

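View pics/top0.png

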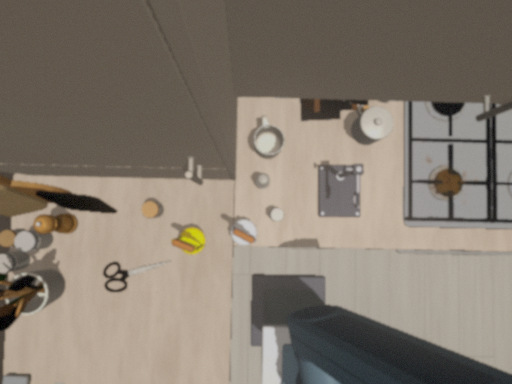

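View pics/wrist0.png

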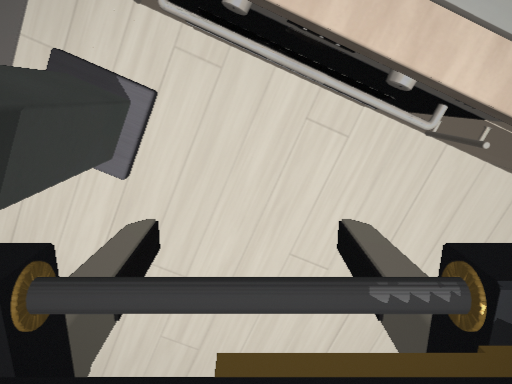

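```bash
python3 - <<'E'
from h import *
crop("scene0",230,110,350,350,2.5); crop("top0",130,90,380,270,3)
for n,uv in (("base",(340,190)),("pail",(243,230)),("grip",(243,236)),("yel",(193,240))): print(n,atz("top0",uv,200 if n=="grip" else 30).round())
E
```

```text
base [541. -52.  30.]
pail [423. 219.  30.]
grip [416. 218. 200.]
yel [392. 359.  30.]
```

View pics/scene0_c230_110.png

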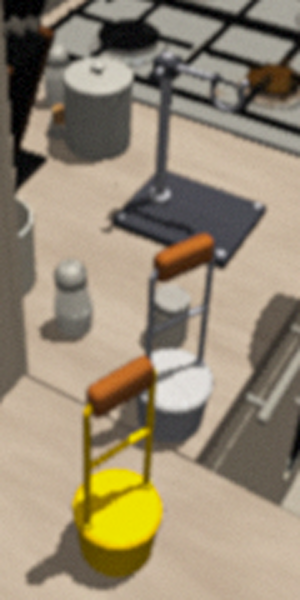

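View pics/top0_c130_90.png

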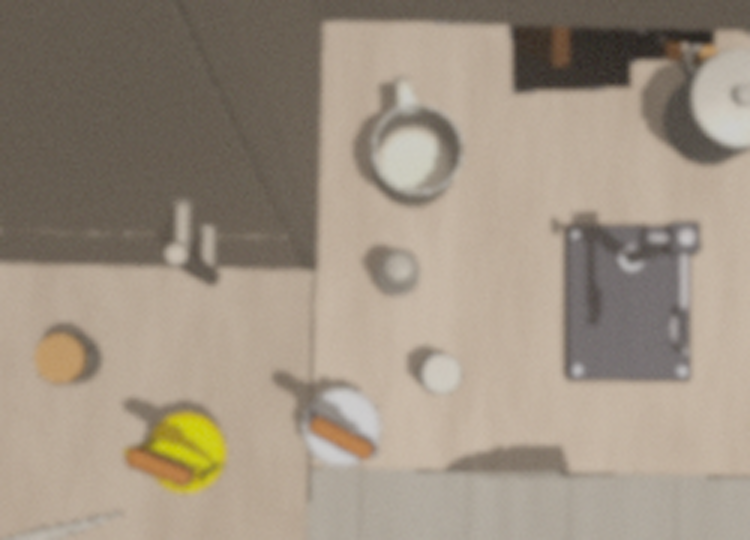

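```bash
python3 - <<'E'
from h import *
a=atz("top0",(233.5,231),208);b=atz("top0",(254,240),208);print(a,b,np.linalg.norm(a-b),np.degrees(np.arctan2(*(b-a)[[1,0]])))
# scene crop pts /2.5 + (230,110)
s=lambda u,v:(230+u/2.5,110+v/2.5)
a2=atz("scene0",s(157,268),208);b2=atz("scene0",s(212,245),208);print(a2,b2,np.linalg.norm(a2-b2),np.degrees(np.arctan2(*(b2-a2)[[1,0]])))
c=lambda u,v:(130+u/3,90+v/3)
for p in((568,228),(697,228),(568,380),(690,380)): print(atz("top0",c(*p),14).round())
print("postbase",atz("top0",c(632,256),16).round(),"posttop",atz("top0",c(687,237),218).round(), "ring", atz("top0",c(676,330),208).round())
print("ringscene",atz("scene0",s(232,95),200).round(),atz("scene0",s(165,65),218).round())
K,R,t=ld("wrist0");print((R.T@[0,0,1]).round(3),(R.T@[1,0,0]).round(3))
print("pail lid",atz("top0",c(341,425),60),atz("scene0",s(178,378),60))
E
```

```text
[427.8083568  241.17693549 208.        ] [407.61251673 192.15147906 208.        ] 53.02232863125439 -112.38901540327672
[429.5139279  239.65567903 208.        ] [404.82830606 190.98481676 208.        ] 54.573187183785095 -116.8938992563991
[610.   4.  14.]
[ 613. -120.   14.]
[464.   2.  14.]
[ 467. -114.   14.]
postbase [584. -57.  16.] posttop [581. -54. 218.] ring [508. -48. 208.]
ringscene [497. -38. 200.] [571. -27. 218.]
[-0.234 -0.098 -0.967] [ 0.394 -0.919 -0.002]
pail lid [419.47799031 217.4297169   60.        ] [412.58152446 216.96540932  60.        ]
```

```bash
python3 - <<'E'
from h import *
for uv in((240,260),(237,255),(150,330)): print(atz("scene0",uv,0).round())
for z in (0,300,500): print(z,[atz("top0",uv,z).round() for uv in((235,180),(20,178),(200,180))], atz("scene0",(227,172),z).round(),atz("scene0",(218,70),z).round())
E
```

```text
[565. 251.   0.]
[581. 241.   0.]
[614. 510.   0.]
0 [array([565., 246.,   0.]), array([556., 863.,   0.]), array([563., 347.,   0.])] [823. -32.   0.] [1416. -732.    0.]
300 [array([542., 238., 300.]), array([536., 698., 300.]), array([540., 314., 300.])] [553. 285. 300.] [ 895. -118.  300.]
500 [array([527., 233., 500.]), array([522., 588., 500.]), array([525., 291., 500.])] [373. 496. 500.] [547. 292. 500.]
```

```bash
python3 -m pendant '[{"dp":[20,40,60],"twist":[0,0,0.1],"gripper":0},{"dp":[40,90,112],"twist":[0,0,0.2],"gripper":0},{"dp":[60,140,112],"twist":[0,0,0.32],"gripper":0},{"dp":[80,190,112],"twist":[0,0,0.44],"gripper":0},{"dp":[100,240,112],"twist":[0,0,0.56],"gripper":0},{"dp":[120,290,112],"twist":[0,0,0.68],"gripper":0},{"dp":[140,340,112],"twist":[0,0,0.8],"gripper":0},{"dp":[160,390,112],"twist":[0,0,0.9],"gripper":0},{"dp":[175,430,112],"twist":[0,0,0.97],"gripper":0},{"dp":[183,455,112],"twist":[0,0,0.99],"gripper":0},{"dp":[183,455,112],"twist":[0,0,0.99],"gripper":0},{"dp":[183,455,112],"twist":[0,0,0.99],"gripper":0}]'
python3 - <<'E'
from h import *
snap("wrist","w1");o=get_obs();print(o["time"],o["eef_pos"],o["orientation"],abs(np.array(o["qvel"])).max())
E
```

```text
time: 1.65
eef_pos: [399.9, -50.8, 330.5]
orientation: [-90.0, 0.0, -10.0]
contact_force: [0.6, -0.4, 0.8]
gripper_width: 1.003
1.7 [399.891262   -51.09527851 330.50008048] [-9.00242796e+01  2.43306639e-02 -1.00834160e+01] 0.8788159864079479
```

View pics/w1.png

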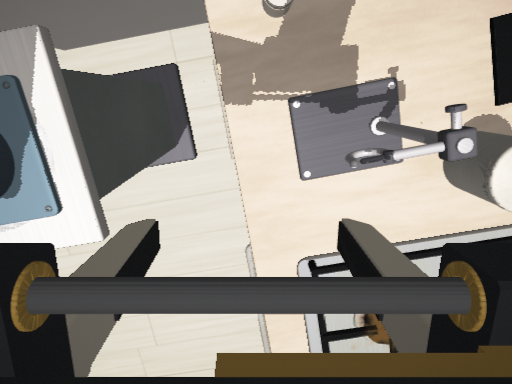

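```bash
python3 - <<'E'
from h import *
crop("w1",280,70,490,190,3.8)
E
```

```text
(no output)
```

View pics/w1_c280_70.png

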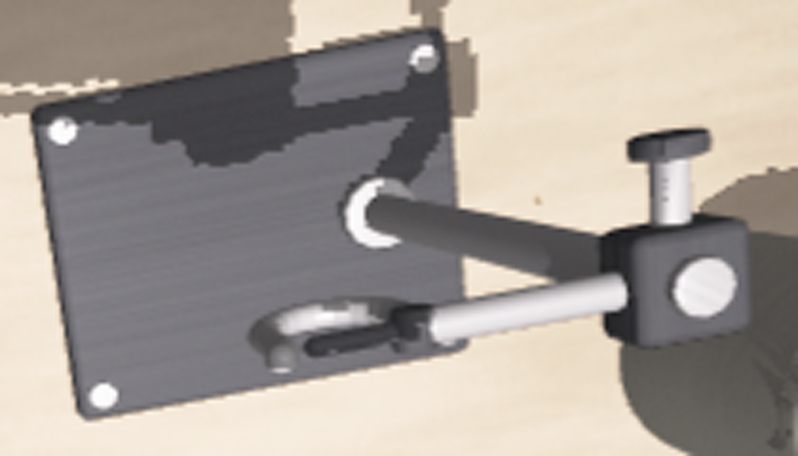

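```bash
python3 - <<'E'
from h import *
from scipy.optimize import least_squares
c=lambda u,v:(280+u/3.8,70+v/3.8)
pts=[((33,110),(-45,60,14)),((440,26),(105,60,14)),((468,352),(105,-60,14)),((80,420),(-45,-60,14)),((704,288),(72,0,218)),((380,214),(72,0,16))]
for p,m in pts: print(m,atz("w1",c(*p),m[2]).round(1))
def T(q,m): s,k=np.sin(q[2]),np.cos(q[2]); return [q[0]+k*m[0]-s*m[1],q[1]+s*m[0]+k*m[1],m[2]]
f=lambda q:np.concatenate([proj("w1",T(q,m))-c(*p) for p,m in pts])
r=least_squares(f,[510,-50,0]);print(r.x,np.degrees(r.x[2]),r.fun.round(1))
f4=lambda q:f(q)[:8]
r=least_squares(f4,[510,-50,0]);print(r.x,np.degrees(r.x[2]),r.fun.round(1))
q=r.x
for n,m in(("nose",(-19,0,213)),("hinge",(13,0,208)),("shank40",(45,0,208)),("gateend",(-12,0,208))):
  u=proj("w1",T(q,m)); print(n,((u-[280,70])*3.8).round())
E
```

```text
(-45, 60, 14) [466.    3.9  14. ]
(105, 60, 14) [612.4   7.3  14. ]
(105, -60, 14) [ 615.  -112.5   14. ]
(-45, -60, 14) [ 467.1 -113.2   14. ]
(72, 0, 218) [580.5 -52.2 218. ]
(72, 0, 16) [585.6 -54.7  16. ]
[ 5.09945514e+02 -5.41142711e+01  1.49675883e-02] 0.8575796388772554 [-1.6 -0.7  1.2 -0.3  0.6 -0.1 -0.7  1.2  1.8  0.7 -2.7 -0.8]
[ 5.10082500e+02 -5.41995497e+01  1.45755202e-02] 0.8351157904690982 [-1.4 -0.7  1.3 -0.2  0.7 -0.  -0.6  1.2]
nose [284. 365.]
hinge [419. 334.]
shank40 [562. 307.]
gateend [308. 354.]
```

```bash
python3 -m pendant '[{"dp":[3,45,0],"twist":[0,0,-0.05],"gripper":0},{"dp":[6,95,0],"twist":[0,0,-0.1],"gripper":0},{"dp":[9,145,0],"twist":[0,0,-0.15],"gripper":0},{"dp":[12,195,0],"twist":[0,0,-0.2],"gripper":0},{"dp":[15,240,0],"twist":[0,0,-0.25],"gripper":0},{"dp":[17,266,0],"twist":[0,0,-0.25],"gripper":0},{"dp":[17,266,0],"twist":[0,0,-0.25],"gripper":0},{"dp":[17,266,0],"twist":[0,0,-0.25],"gripper":0}]'
python3 - <<'E'
from h import *
snap("wrist","w2");o=get_obs();print(o["time"],o["eef_pos"],o["orientation"],abs(np.array(o["qvel"])).max())
print(proj("w2",(417,216,208)))
crop("w2",170,140,350,275,4)
E
```

```text
time: 2.7
eef_pos: [417.4, 214.4, 330.5]
orientation: [-90.0, -0.0, -24.4]
contact_force: [-0.1, 0.2, -0.6]
gripper_width: 0.997
2.75 [417.39038128 214.24661434 330.58102048] [-9.00359972e+01 -4.52877527e-03 -2.44583440e+01] 0.32069465360467636
[246.64963836 177.17990555]
```

View pics/w2.png

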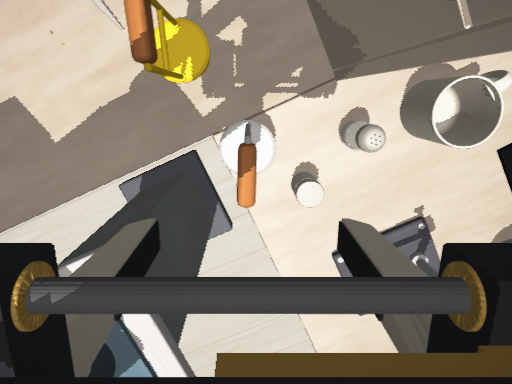

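View pics/w2_c170_140.png

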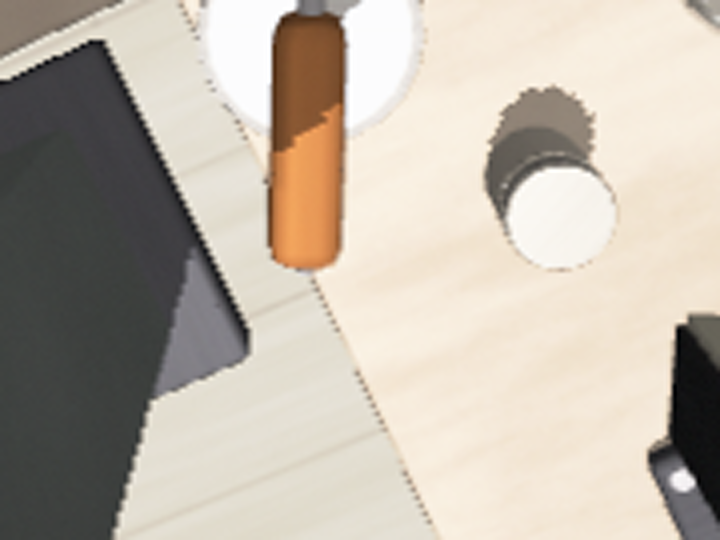

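```bash
python3 - <<'E'
from h import *
c=lambda u,v:(170+u/4,140+v/4)
a=atz("w2",c(309,12),220);b=atz("w2",c(305,268),220)
print(a,b,np.linalg.norm(a-b),(a+b)/2,np.degrees(np.arctan2(*(a-b)[[1,0]])))
# lid center
print(proj("w2",(418,216.5,60)),proj("w2",(418,216.5,221)))
# lid circle
im=cv2.imread("pics/w2.png"); 
E
```

```text
[430.50663456 244.3184972  220.        ] [407.08782482 194.943017   220.        ] 54.64776934325862 [418.79722969 219.6307571  220.        ] 64.62499606147081
[247.73156785 149.90903978] [247.42139859 179.78017851]
```

```bash
python3 -m pendant '[{"dp":[0.6,3.5,-20],"twist":[0,0,-0.01],"gripper":0},{"dp":[0.6,3.5,-55],"twist":[0,0,-0.015],"gripper":0},{"dp":[0.6,3.5,-95],"twist":[0,0,-0.015],"gripper":0},{"dp":[0.6,3.5,-125],"twist":[0,0,-0.015],"gripper":0},{"dp":[0.6,3.5,-138.5],"twist":[0,0,-0.015],"gripper":0},{"dp":[0.6,3.5,-138.5],"twist":[0,0,-0.015],"gripper":0},{"dp":[0.6,3.5,-138.5],"twist":[0,0,-0.015],"gripper":0}]'
python3 - <<'E'
from h import *
snap("wrist","w3");snap("scene","s3")
print(proj("w3",(418,218,221)));crop("s3",220,110,400,330,2.7)
E
```

```text
time: 3.62
eef_pos: [418.8, 219.1, 193.5]
orientation: [-89.9, -0.1, -25.2]
contact_force: [-0.9, 0.4, -0.9]
gripper_width: 1.0
[247.03802399 260.47578593]
```

View pics/w3.png

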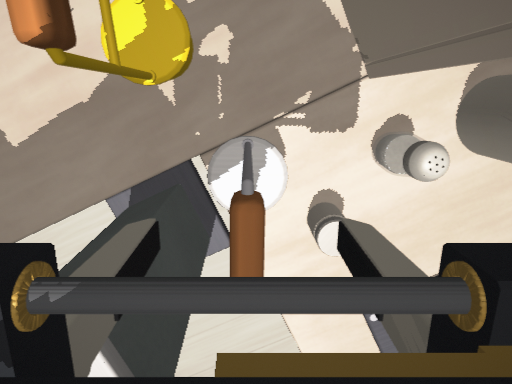

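View pics/s3_c220_110.png

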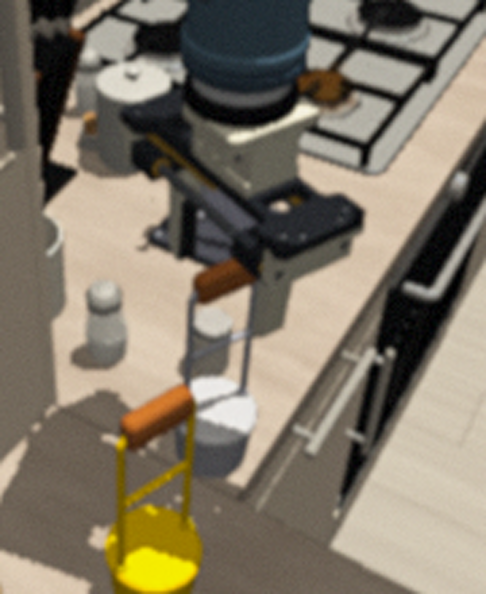

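```bash
python3 - <<'E'
from h import *
o=get_obs();p=np.array(o["eef_pos"]);th=np.radians(-25.3);x=np.array([np.cos(th),np.sin(th),0]);y=np.array([-x[1],x[0],0]);print(p)
f=lambda P:((proj("s3",P)-[220,110])*2.7).round()
for s in(-46,46): print("tip",f(p+s*x),"up60",f(p+s*x+[0,0,60]))
g=np.array([418,218,208.])
print("grip",f(g+27*y),f(g-27*y)); print("lid",f([418,218,60]))
print("w3 end",proj("w3",g+27*y+[0,0,10]),"lid",proj("w3",[418,218,60]))
E
```

```text
[418.64131361 219.29711778 193.44797797]
tip [259. 330.] up60 [266. 269.]
tip [187. 259.] up60 [190. 200.]
grip [195. 292.] [252. 266.]
lid [213. 406.]
w3 end [247.0437764  200.73055522] lid [247.33897235 177.56403519]
```

```bash
python3 -m pendant '[{"dp":[0,0,0],"twist":[0,0,0],"gripper":0.5},{"dp":[0,0,0],"twist":[0,0,0],"gripper":0.8},{"dp":[0,0,0],"twist":[0,0,0],"gripper":1},{"dp":[0,0,0],"twist":[0,0,0],"gripper":1},{"dp":[0,0,0],"twist":[0,0,0],"gripper":1},{"dp":[0,0,0],"twist":[0,0,0],"gripper":1},{"dp":[0,0,0],"twist":[0,0,0],"gripper":1},{"dp":[0,0,0],"twist":[0,0,0],"gripper":1}]'

```

```text
time: 4.72
eef_pos: [417.7, 219.1, 192.2]
orientation: [-90.0, 0.0, -25.2]
contact_force: [0.4, -0.5, 0.4]
gripper_width: 0.192
```

```bash
python3 -m pendant '[{"dp":[0,0,5],"twist":[0,0,0],"gripper":1},{"dp":[0,0,20],"twist":[0,0,0],"gripper":1},{"dp":[0,0,45],"twist":[0,0,0],"gripper":1},{"dp":[0,0,70],"twist":[0,0,0],"gripper":1},{"dp":[0,0,90],"twist":[0,0,0],"gripper":1},{"dp":[0,0,98],"twist":[0,0,0],"gripper":1},{"dp":[0,0,98],"twist":[0,0,0],"gripper":1},{"dp":[0,0,98],"twist":[0,0,0],"gripper":1}]'
python3 - <<'E'
from h import *
snap("scene","s4");crop("s4",220,90,400,310,2.7)
for i in range(1): print(get_obs()["contact_force"],get_obs()["gripper_width"])
E
```

```text
time: 5.72
eef_pos: [417.2, 219.0, 289.3]
orientation: [-90.1, 0.1, -25.2]
contact_force: [0.6, -0.6, -2.6]
gripper_width: 0.171
[-0.74345051  0.8119104  -2.44816101] 0.17137247125558722
```

View pics/s4_c220_90.png

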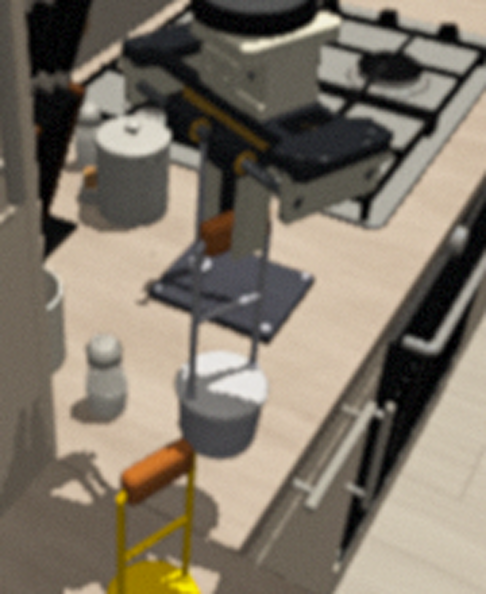

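```bash
python3 -m pendant '[{"dp":[0,-12,0],"twist":[0,0,0.03],"gripper":1},{"dp":[0,-40,0],"twist":[0,0,0.07],"gripper":1},{"dp":[-1,-75,0],"twist":[0,0,0.12],"gripper":1},{"dp":[-1,-110,0],"twist":[0,0,0.18],"gripper":1},{"dp":[-2,-145,0],"twist":[0,0,0.24],"gripper":1},{"dp":[-2,-180,0],"twist":[0,0,0.3],"gripper":1},{"dp":[-3,-215,0],"twist":[0,0,0.36],"gripper":1},{"dp":[-3,-245,0],"twist":[0,0,0.42],"gripper":1},{"dp":[-3,-265,0],"twist":[0,0,0.45],"gripper":1},{"dp":[-3,-273,0],"twist":[0,0,0.457],"gripper":1},{"dp":[-3,-273,0],"twist":[0,0,0.457],"gripper":1},{"dp":[-3,-273,0],"twist":[0,0,0.457],"gripper":1},{"dp":[-3,-273,0],"twist":[0,0,0.457],"gripper":1}]'
python3 - <<'E'
from h import *
snap("wrist","w5");snap("scene","s5");snap("top","t5")
o=get_obs();print(o["eef_pos"],o["orientation"],o["contact_force"])
crop("s5",250,60,400,240,3.3);crop("w5",280,120,500,290,3.5)
E
```

```text
time: 7.4
eef_pos: [414.7, -53.1, 290.2]
orientation: [-90.0, -0.0, 1.0]
contact_force: [-0.3, 0.7, -2.2]
gripper_width: 0.173
[414.75218808 -53.39260594 290.21869917] [-8.99996636e+01 -7.26084272e-03  1.01337262e+00] [ 0.3858539  -0.51729842 -2.65295756]
```

View pics/w5.png

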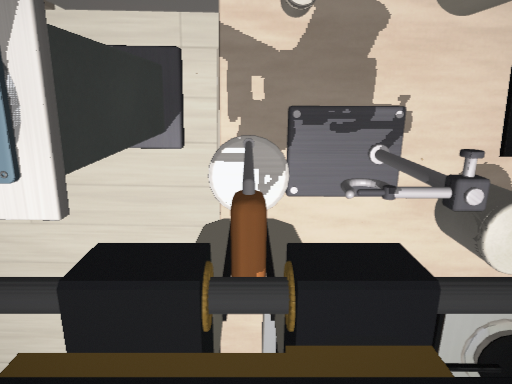

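View pics/w5_c280_120.png

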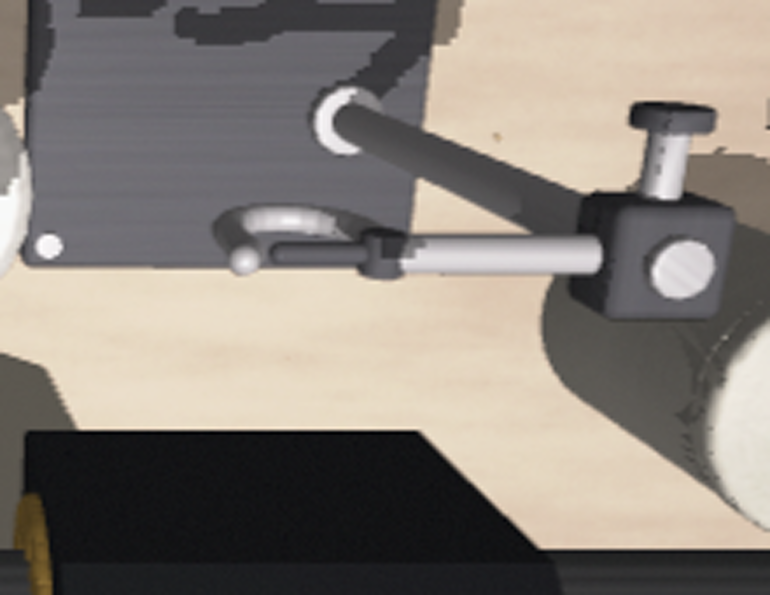

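View pics/s5_c250_60.png

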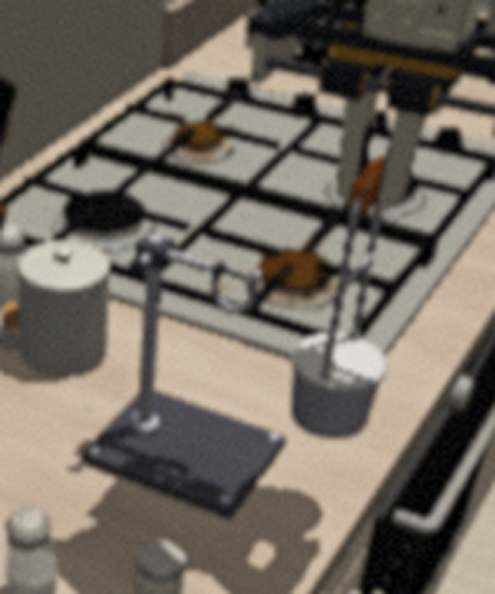

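```bash
python3 - <<'E'
from h import *
from scipy.optimize import least_squares
c1=lambda u,v:(280+u/3.8,70+v/3.8)
c5=lambda u,v:(280+u/3.5,120+v/3.5)
S=[("w1",c1(33,110),(-45,60,14),0),("w1",c1(440,26),(105,60,14),0),("w1",c1(468,352),(105,-60,14),0),("w1",c1(80,420),(-45,-60,14),0),("w1",c1(704,288),(72,0,218),0),
("w5",(287.5,106),(-45,60,14),0),("w5",(404.5,106),(105,60,14),0),("w5",c5(26,268),(-45,-60,14),0),("w5",c5(409,268),(105,-60,14),0),("w5",c5(683,269),(72,0,218),0),
("w1",c1(283,357),(-19,0,213),1),("w5",c5(243,261),(-19,0,213),1),("w1",c1(416,328),(13,0,208),1),("w5",c5(381,255),(13,0,208),1)]
def T(q,m,h): s,k=np.sin(q[2]),np.cos(q[2]); return [q[0]+k*m[0]-s*m[1],q[1]+s*m[0]+k*m[1],m[2]+h*q[3]]
f=lambda q:np.concatenate([proj(n,T(q,m,h))-p for n,p,m,h in S])
r=least_squares(f,[510,-50,0,0],loss="soft_l1");J=r.jac;print(r.x,np.degrees(r.x[2]),np.sqrt(np.diag(np.linalg.inv(J.T@J)))*1);print(f(r.x).reshape(-1,2).round(1))
for n in("w1","w5"):
  g=lambda q:np.concatenate([proj(a,T(q,m,h))-p for a,p,m,h in S if a==n])
  r=least_squares(g,[510,-50,0,0]);print(n,r.x)
X=tri([(n,p) for n,p,m,h in S if m[0]==-19]);print("nose tri",X)
X=tri([(n,p) for n,p,m,h in S if m[0]==72]);print("posttop tri",X)
print("lid",atz("w5",(248.5,174.5),290-192.2+60))
E
```

```text
[ 5.09589230e+02 -5.34535700e+01  1.86688035e-02 -1.92845323e+00] 1.0696436496962738 [0.54784093 0.44650807 0.00585121 1.75386097]
[[-2.  -1. ]
 [ 0.7 -1. ]
 [ 0.5 -0.8]
 [-0.8  0.9]
 [ 1.4 -0.3]
 [-0.  -0.5]
 [ 1.9 -0.6]
 [-2.4  0.1]
 [-0.8  0. ]
 [ 1.6  0.6]
 [-1.1  0.9]
 [-0.2  0.4]
 [-0.8  0.4]
 [ 0.4  0.2]]
w1 [ 5.09695980e+02 -5.33321014e+01  1.20199832e-02 -8.88536651e-01]
w5 [ 5.09501364e+02 -5.36577017e+01  2.62544614e-02 -2.54582027e+00]
nose tri (array([493.18683232, -55.18770557, 204.18820528]), [np.float64(0.399526981490435), np.float64(0.3995269814903524)])
posttop tri (array([582.1758684 , -52.64403476, 215.27163763]), [np.float64(0.2364973587855433), np.float64(0.23649735878563058)])
lid [415.1842464  -51.59521947 157.8       ]
```

```bash
python3 -m pendant '[{"dp":[8,-1,0],"twist":[0,0,0],"gripper":1},{"dp":[20,-1.5,0],"twist":[0,0,0],"gripper":1},{"dp":[32,-1.5,0],"twist":[0,0,0],"gripper":1},{"dp":[44,-1.5,0],"twist":[0,0,0],"gripper":1},{"dp":[54,-1.5,0],"twist":[0,0,0],"gripper":1},{"dp":[60,-1.5,0],"twist":[0,0,0],"gripper":1},{"dp":[60,-1.5,0],"twist":[0,0,0],"gripper":1},{"dp":[60,-1.5,0],"twist":[0,0,0],"gripper":1}]'
python3 - <<'E'
from h import *
snap("wrist","w6");snap("scene","s6");
crop("s6",270,60,390,200,4.2);crop("w6",200,100,460,290,3)
E
```

```text
time: 8.55
eef_pos: [474.5, -55.3, 290.2]
orientation: [-90.0, 0.0, 1.0]
contact_force: [-0.2, 0.0, -2.8]
gripper_width: 0.17
```

View pics/w6_c200_100.png

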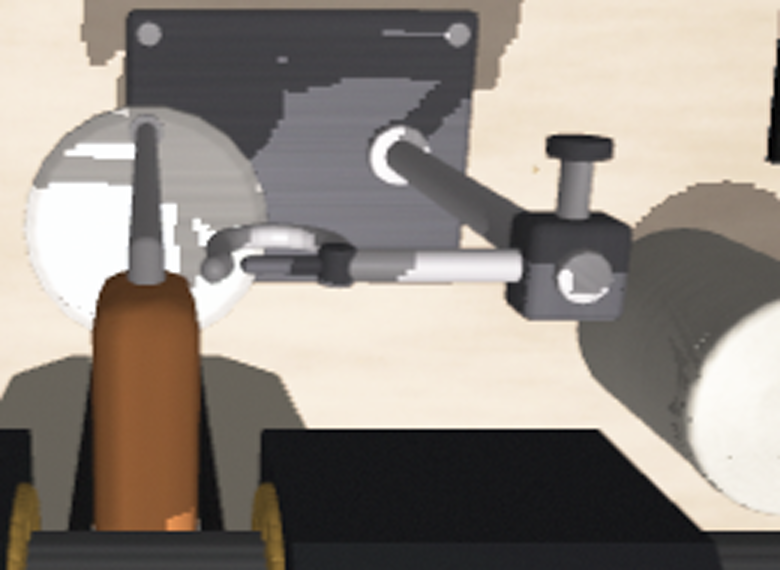

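View pics/s6_c270_60.png

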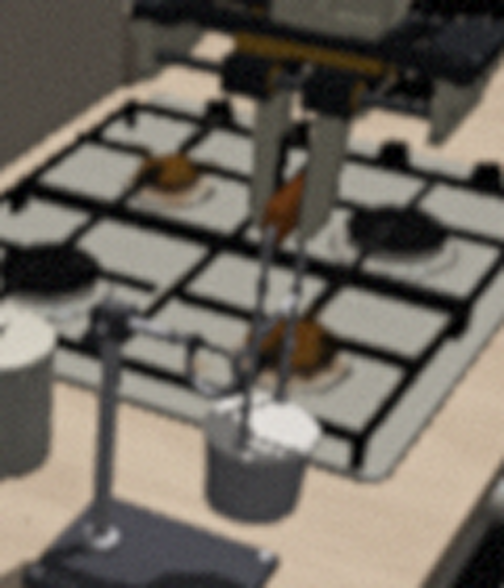

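```bash
python3 -m pendant '[{"dp":[4,0,0],"twist":[0,0,0],"gripper":1},{"dp":[10,0,0],"twist":[0,0,0],"gripper":1},{"dp":[16,0,0],"twist":[0,0,0],"gripper":1},{"dp":[22,0,0],"twist":[0,0,0],"gripper":1},{"dp":[28,0,0],"twist":[0,0,0],"gripper":1},{"dp":[32.5,0,0],"twist":[0,0,0],"gripper":1},{"dp":[32.5,0,0],"twist":[0,0,0],"gripper":1},{"dp":[32.5,0,0],"twist":[0,0,0],"gripper":1}]'
python3 - <<'E'
from h import *
snap("wrist","w7");snap("scene","s7");
crop("s7",270,80,370,200,5);crop("w7",180,100,400,290,3.5)
c=lambda u,v:(200+u/3,100+v/3)
print(tri([("w1",(280+283/3.8,70+357/3.8)),("w5",(280+243/3.5,120+261/3.5)),("w6",c(214,268))]))
o=get_obs();print(o["eef_pos"],o["contact_force"])
E
```

```text
time: 9.65
eef_pos: [507.1, -55.3, 290.1]
orientation: [-90.0, 0.0, 1.0]
contact_force: [-0.3, 0.1, -2.9]
gripper_width: 0.171
(array([492.15148792, -54.05613918, 207.59410339]), [np.float64(0.36446623360202673), np.float64(0.5414365702372849), np.float64(0.43059794640082294)])
[507.05219072 -55.30029868 290.1818485 ] [ 0.42241256 -0.16689202 -2.97020185]
```

View pics/w7_c180_100.png

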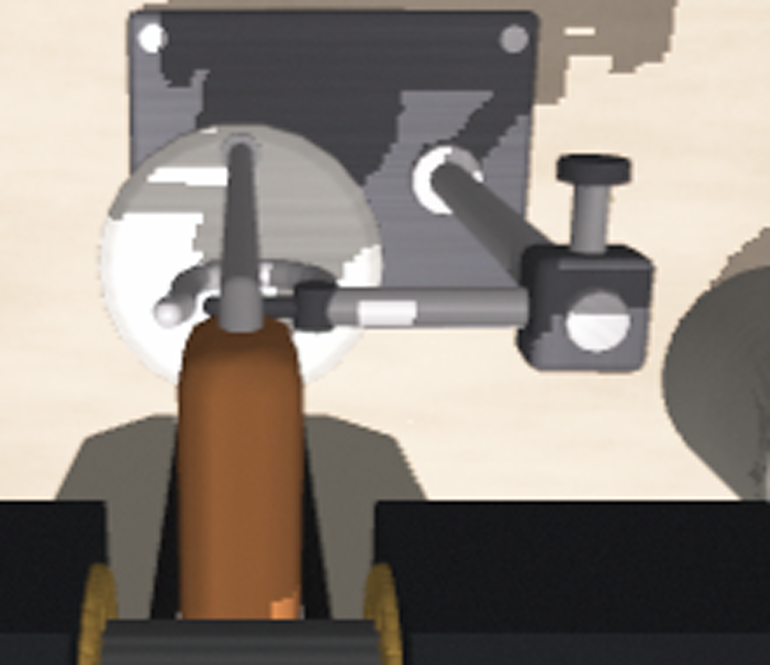

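View pics/s7_c270_80.png

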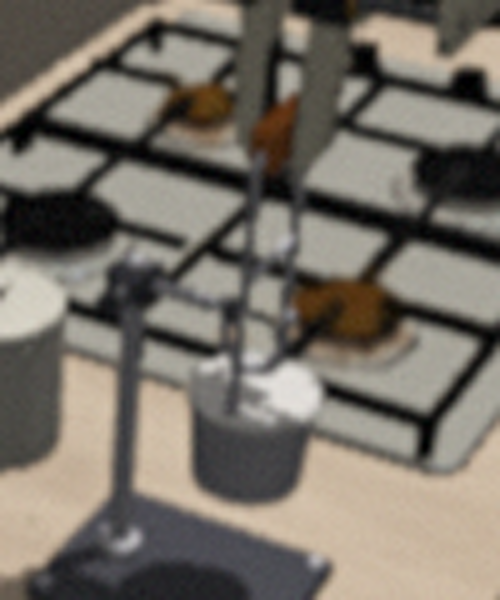

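```bash
python3 -m pendant '[{"dp":[0,0,-2],"twist":[0,0,0],"gripper":1},{"dp":[0,0,-5],"twist":[0,0,0],"gripper":1},{"dp":[0,0,-8],"twist":[0,0,0],"gripper":1},{"dp":[0,0,-10],"twist":[0,0,0],"gripper":1},{"dp":[0,0,-11],"twist":[0,0,0],"gripper":1},{"dp":[0,0,-12],"twist":[0,0,0],"gripper":1},{"dp":[0,0,-12],"twist":[0,0,0],"gripper":1}]'
for d in 1 ; do python3 -m pendant '[{"dp":[0,0,-1],"twist":[0,0,0],"gripper":1},{"dp":[0,0,-2],"twist":[0,0,0],"gripper":1},{"dp":[0,0,-3],"twist":[0,0,0],"gripper":1},{"dp":[0,0,-3],"twist":[0,0,0],"gripper":1}]'; done
python3 -m pendant '[{"dp":[0,0,-1],"twist":[0,0,0],"gripper":1},{"dp":[0,0,-2],"twist":[0,0,0],"gripper":1},{"dp":[0,0,-3],"twist":[0,0,0],"gripper":1},{"dp":[0,0,-3],"twist":[0,0,0],"gripper":1}]'
```

```text
time: 10.62
eef_pos: [507.2, -55.3, 278.1]
orientation: [-90.0, 0.0, 1.0]
contact_force: [0.3, -0.3, -3.5]
gripper_width: 0.171
time: 11.12
eef_pos: [507.2, -55.3, 275.0]
orientation: [-90.0, 0.0, 1.0]
contact_force: [0.5, 0.1, -2.2]
gripper_width: 0.167
time: 11.62
eef_pos: [507.2, -55.3, 272.0]
orientation: [-90.0, 0.0, 1.0]
contact_force: [-1.6, -0.4, -3.3]
gripper_width: 0.168
```

```bash

python3 -m pendant '[{"dp":[0,0,-1],"twist":[0,0,0],"gripper":1},{"dp":[0,0,-2],"twist":[0,0,0],"gripper":1},{"dp":[0,0,-2],"twist":[0,0,0],"gripper":1}]'
python3 -m pendant '[{"dp":[0,0,-1],"twist":[0,0,0],"gripper":1},{"dp":[0,0,-2],"twist":[0,0,0],"gripper":1},{"dp":[0,0,-2],"twist":[0,0,0],"gripper":1}]'
python3 -m pendant '[{"dp":[0,0,-1],"twist":[0,0,0],"gripper":1},{"dp":[0,0,-2],"twist":[0,0,0],"gripper":1},{"dp":[0,0,-2],"twist":[0,0,0],"gripper":1}]'
```

```text
time: 12.0
eef_pos: [507.2, -55.3, 270.0]
orientation: [-90.0, 0.0, 1.0]
contact_force: [-0.4, 1.1, -3.2]
gripper_width: 0.172
time: 12.38
eef_pos: [507.2, -55.3, 268.0]
orientation: [-90.0, 0.0, 1.0]
contact_force: [0.1, -0.1, -3.2]
gripper_width: 0.169
time: 12.75
eef_pos: [507.2, -55.3, 266.0]
orientation: [-90.0, 0.0, 1.0]
contact_force: [-0.2, 0.5, -3.4]
gripper_width: 0.168
```

```bash

python3 -m pendant '[{"dp":[0,0,-1],"twist":[0,0,0],"gripper":1},{"dp":[0,0,-2],"twist":[0,0,0],"gripper":1},{"dp":[0,0,-2],"twist":[0,0,0],"gripper":1}]'
python3 -m pendant '[{"dp":[0,0,-1],"twist":[0,0,0],"gripper":1},{"dp":[0,0,-2],"twist":[0,0,0],"gripper":1},{"dp":[0,0,-2],"twist":[0,0,0],"gripper":1}]'

```

```text
time: 13.12
eef_pos: [507.2, -55.3, 264.0]
orientation: [-90.0, 0.0, 1.0]
contact_force: [0.7, -0.6, -1.8]
gripper_width: 0.173
time: 13.5
eef_pos: [507.4, -55.4, 262.6]
orientation: [-90.0, -0.0, 1.0]
contact_force: [-0.6, -0.1, 0.4]
gripper_width: 0.168
```

```bash

python3 -m pendant '[{"dp":[0,0,-1],"twist":[0,0,0],"gripper":1},{"dp":[0,0,-2],"twist":[0,0,0],"gripper":1},{"dp":[0,0,-2],"twist":[0,0,0],"gripper":1}]'
python3 -m pendant '[{"dp":[0,0,-1],"twist":[0,0,0],"gripper":1},{"dp":[0,0,-2],"twist":[0,0,0],"gripper":1},{"dp":[0,0,-3],"twist":[0,0,0],"gripper":1},{"dp":[0,0,-3],"twist":[0,0,0],"gripper":1}]'
python3 -m pendant '[{"dp":[0,0,-1],"twist":[0,0,0],"gripper":1},{"dp":[0,0,-2],"twist":[0,0,0],"gripper":1},{"dp":[0,0,-3],"twist":[0,0,0],"gripper":1},{"dp":[0,0,-3],"twist":[0,0,0],"gripper":1}]'

```

```text
time: 13.88
eef_pos: [507.3, -55.4, 260.3]
orientation: [-90.0, -0.0, 1.0]
contact_force: [-1.9, 0.4, 4.1]
gripper_width: 0.171
time: 14.38
eef_pos: [507.4, -55.4, 257.2]
orientation: [-90.0, -0.0, 1.0]
contact_force: [-0.6, 0.1, 4.4]
gripper_width: 0.169
time: 14.88
eef_pos: [507.9, -55.4, 254.6]
orientation: [-90.0, -0.1, 1.0]
contact_force: [0.4, 0.4, 5.6]
gripper_width: 0.171
```

```bash

python3 -m pendant '[{"dp":[0,0,-1],"twist":[0,0,0],"gripper":1},{"dp":[0,0,-2],"twist":[0,0,0],"gripper":1},{"dp":[0,0,-3],"twist":[0,0,0],"gripper":1},{"dp":[0,0,-3],"twist":[0,0,0],"gripper":1}]'
python3 -m pendant '[{"dp":[0,0,-1],"twist":[0,0,0],"gripper":1},{"dp":[0,0,-2],"twist":[0,0,0],"gripper":1},{"dp":[0,0,-2],"twist":[0,0,0],"gripper":1}]'
python3 -m pendant '[{"dp":[0,0,-1],"twist":[0,0,0],"gripper":1},{"dp":[0,0,-2],"twist":[0,0,0],"gripper":1},{"dp":[0,0,-2],"twist":[0,0,0],"gripper":1}]'

```

```text
time: 15.38
eef_pos: [507.6, -55.5, 251.6]
orientation: [-90.0, -0.1, 1.0]
contact_force: [-0.7, -0.1, 6.4]
gripper_width: 0.167
time: 15.75
eef_pos: [507.1, -55.4, 249.3]
orientation: [-90.0, 0.0, 1.0]
contact_force: [-2.0, -0.5, 6.0]
gripper_width: 0.17
time: 16.12
eef_pos: [506.8, -55.4, 247.1]
orientation: [-90.0, 0.1, 1.0]
contact_force: [-1.1, -0.9, 4.5]
gripper_width: 0.17
```

```bash

python3 -m pendant '[{"dp":[0,0,-1],"twist":[0,0,0],"gripper":1},{"dp":[0,0,-2],"twist":[0,0,0],"gripper":1},{"dp":[0,0,-2],"twist":[0,0,0],"gripper":1}]'
python3 -m pendant '[{"dp":[0,0,-1],"twist":[0,0,0],"gripper":1},{"dp":[0,0,-2],"twist":[0,0,0],"gripper":1},{"dp":[0,0,-2],"twist":[0,0,0],"gripper":1}]'
python3 -m pendant '[{"dp":[0,0,-1],"twist":[0,0,0],"gripper":1},{"dp":[0,0,-1],"twist":[0,0,0],"gripper":1}]'

```

```text
time: 16.5
eef_pos: [506.5, -55.4, 244.9]
orientation: [-90.0, 0.1, 1.0]
contact_force: [-3.2, 0.3, 4.6]
gripper_width: 0.17
time: 16.88
eef_pos: [506.4, -55.2, 242.6]
orientation: [-90.0, 0.1, 1.0]
contact_force: [-4.0, -0.6, 3.0]
gripper_width: 0.17
time: 17.12
eef_pos: [506.9, -55.3, 241.8]
orientation: [-90.0, 0.1, 1.0]
contact_force: [-3.8, 0.0, 3.4]
gripper_width: 0.169
```

```bash

for i in 1; do
python3 -m pendant '[{"dp":[0,0,-1],"twist":[0,0,0],"gripper":1},{"dp":[0,0,-1],"twist":[0,0,0],"gripper":1}]'
python3 -m pendant '[{"dp":[0,0,-1],"twist":[0,0,0],"gripper":1},{"dp":[0,0,-1],"twist":[0,0,0],"gripper":1}]'
python3 -m pendant '[{"dp":[0,0,-1],"twist":[0,0,0],"gripper":1},{"dp":[0,0,-1],"twist":[0,0,0],"gripper":1}]'
done

```

```text
time: 17.38
eef_pos: [507.0, -55.3, 240.9]
orientation: [-90.0, 0.0, 1.0]
contact_force: [-4.7, -0.1, 2.7]
gripper_width: 0.172
time: 17.62
eef_pos: [506.4, -55.2, 239.5]
orientation: [-90.0, 0.1, 1.0]
contact_force: [-6.1, -0.7, 0.9]
gripper_width: 0.168
time: 17.88
eef_pos: [507.5, -55.1, 238.1]
orientation: [-90.0, -0.0, 1.0]
contact_force: [-0.2, -0.8, -2.6]
gripper_width: 0.168
```

```bash

python3 -m pendant '[{"dp":[1.5,0,-1],"twist":[0,0,0],"gripper":1},{"dp":[2.5,0,-2],"twist":[0,0,0],"gripper":1},{"dp":[2.5,0,-2],"twist":[0,0,0],"gripper":1}]'
python3 -m pendant '[{"dp":[0,0,-1],"twist":[0,0,0],"gripper":1},{"dp":[0,0,-1],"twist":[0,0,0],"gripper":1}]'
python3 -m pendant '[{"dp":[0,0,-1],"twist":[0,0,0],"gripper":1},{"dp":[0,0,-1],"twist":[0,0,0],"gripper":1}]'

```

```text
time: 18.25
eef_pos: [510.1, -55.4, 237.0]
orientation: [-90.0, -0.0, 1.0]
contact_force: [-0.1, -0.1, -2.2]
gripper_width: 0.166
time: 18.5
eef_pos: [509.7, -55.3, 236.1]
orientation: [-90.0, -0.0, 1.0]
contact_force: [0.0, -0.2, -2.5]
gripper_width: 0.169
time: 18.75
eef_pos: [509.7, -55.3, 235.1]
orientation: [-90.0, 0.0, 1.0]
contact_force: [-0.2, -0.4, -3.0]
gripper_width: 0.172
```

```bash

python3 -m pendant '[{"dp":[0,0,-1],"twist":[0,0,0],"gripper":1},{"dp":[0,0,-1],"twist":[0,0,0],"gripper":1}]'
python3 -m pendant '[{"dp":[0,0,-0.5],"twist":[0,0,0],"gripper":1},{"dp":[0,0,-0.5],"twist":[0,0,0],"gripper":1}]'
python3 -m pendant '[{"dp":[0,0,-0.5],"twist":[0,0,0],"gripper":1},{"dp":[0,0,-0.5],"twist":[0,0,0],"gripper":1}]'

```

```text
time: 19.0
eef_pos: [509.7, -55.3, 234.1]
orientation: [-90.0, 0.0, 1.0]
contact_force: [-1.2, -0.6, -2.4]
gripper_width: 0.171
time: 19.25
eef_pos: [509.7, -55.3, 233.6]
orientation: [-90.0, 0.0, 1.0]
contact_force: [0.5, -1.2, -2.8]
gripper_width: 0.171
time: 19.5
eef_pos: [509.7, -55.3, 233.1]
orientation: [-90.0, 0.0, 1.0]
contact_force: [-1.0, -0.7, -2.8]
gripper_width: 0.17
```

```bash

python3 -m pendant '[{"dp":[0,0,-0.5],"twist":[0,0,0],"gripper":1},{"dp":[0,0,-0.5],"twist":[0,0,0],"gripper":1}]'
python3 -m pendant '[{"dp":[0,0,-0.5],"twist":[0,0,0],"gripper":1},{"dp":[0,0,-0.5],"twist":[0,0,0],"gripper":1}]'
python3 -m pendant '[{"dp":[0,0,-0.5],"twist":[0,0,0],"gripper":1},{"dp":[0,0,-0.5],"twist":[0,0,0],"gripper":1}]'

```

```text
time: 19.75
eef_pos: [509.7, -55.3, 232.6]
orientation: [-90.0, 0.0, 1.0]
contact_force: [0.7, -0.4, -3.0]
gripper_width: 0.172
time: 20.0
eef_pos: [509.7, -55.3, 232.1]
orientation: [-90.0, 0.0, 1.0]
contact_force: [-0.7, 0.3, -3.0]
gripper_width: 0.173
time: 20.25
eef_pos: [509.8, -55.4, 231.7]
orientation: [-90.0, -0.0, 1.0]
contact_force: [-0.1, 0.1, -2.8]
gripper_width: 0.169
```

```bash

python3 -m pendant '[{"dp":[0,0,-0.5],"twist":[0,0,0],"gripper":1},{"dp":[0,0,-0.5],"twist":[0,0,0],"gripper":1}]'
python3 -m pendant '[{"dp":[0,0,-0.5],"twist":[0,0,0],"gripper":1},{"dp":[0,0,-0.5],"twist":[0,0,0],"gripper":1}]'

```

```text
time: 20.5
eef_pos: [509.8, -55.4, 231.5]
orientation: [-90.0, -0.0, 1.0]
contact_force: [0.1, 0.4, 0.2]
gripper_width: 0.168
time: 20.75
eef_pos: [509.9, -55.4, 231.2]
orientation: [-90.0, -0.0, 1.0]
contact_force: [-2.5, -0.0, 4.3]
gripper_width: 0.169
```

```bash

python3 -m pendant '[{"dp":[0,0,-0.5],"twist":[0,0,0],"gripper":1},{"dp":[0,0,-0.5],"twist":[0,0,0],"gripper":1},{"dp":[0,0,-0.5],"twist":[0,0,0],"gripper":1}]'

```

```text
time: 21.12
eef_pos: [510.0, -55.4, 231.2]
orientation: [-90.0, -0.1, 1.0]
contact_force: [-2.4, 0.9, 7.8]
gripper_width: 0.171
```

```bash

python3 -m pendant '[{"dp":[-0.5,0,0],"twist":[0,0,0],"gripper":1},{"dp":[-0.5,0,0],"twist":[0,0,0],"gripper":1},{"dp":[-0.5,0,-0.1],"twist":[0,0,0],"gripper":1},{"dp":[-0.5,0,-0.1],"twist":[0,0,0],"gripper":1}]'
python3 - <<'E'
from h import *
snap("wrist","w8");snap("scene","s8");o=get_obs();print(o["contact_force"],o["eef_pos"])
crop("s8",270,80,370,200,5);crop("w8",180,100,400,290,3.5)
E
```

```text
time: 21.62
eef_pos: [509.8, -55.4, 231.1]
orientation: [-90.0, -0.1, 1.0]
contact_force: [-0.4, 0.3, 6.5]
gripper_width: 0.17
[-1.96861524  0.49067058  8.25313416] [509.79999115 -55.41305989 231.14939588]
```

View pics/w8_c180_100.png

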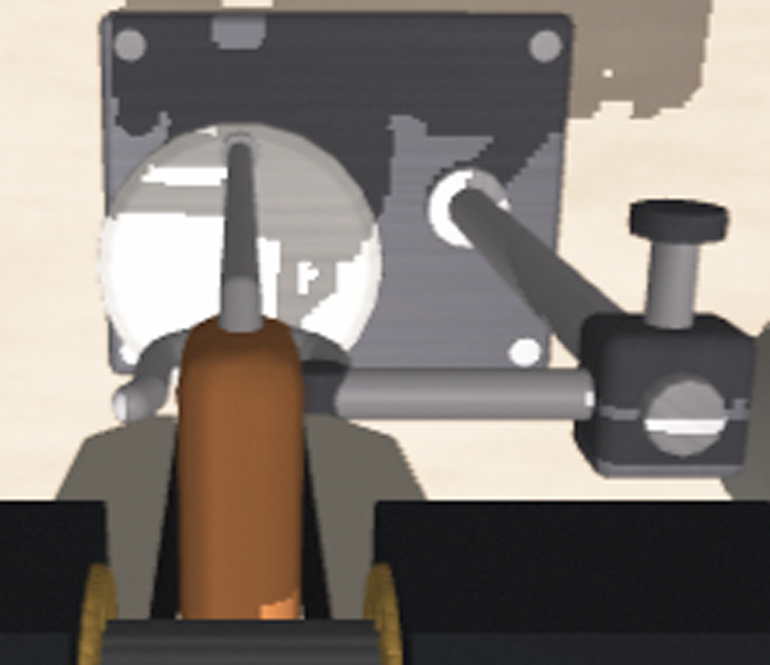

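View pics/s8_c270_80.png

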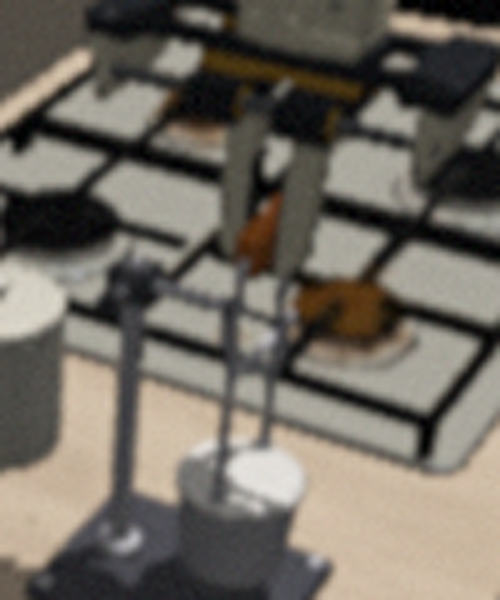

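```bash

python3 -m pendant '[{"dp":[0,0,0.5],"twist":[0,0,0],"gripper":1},{"dp":[0,0,1],"twist":[0,0,0],"gripper":1},{"dp":[0,0,1],"twist":[0,0,0],"gripper":1},{"dp":[0,0,1],"twist":[0,0,0],"gripper":0.8},{"dp":[0,0,1],"twist":[0,0,0],"gripper":0.75},{"dp":[0,0,1],"twist":[0,0,0],"gripper":0.7},{"dp":[0,0,1],"twist":[0,0,0],"gripper":0.6},{"dp":[0,0,1],"twist":[0,0,0],"gripper":0.55},{"dp":[0,0,1],"twist":[0,0,0],"gripper":0.55},{"dp":[0,0,1],"twist":[0,0,0],"gripper":0.55}]'
python3 - <<'E'
from h import *
snap("wrist","w9");snap("scene","s9");o=get_obs();print(o["contact_force"],o["gripper_width"])
crop("s9",270,80,370,200,5);crop("w9",180,100,400,290,3.5)
E
```

```text
time: 22.98
eef_pos: [509.2, -55.3, 231.1]
orientation: [-90.0, -0.0, 1.0]
contact_force: [0.2, -0.2, -0.3]
gripper_width: 0.452
[-0.46042095 -0.65895212  0.01667721] 0.4470137752640721
```

View pics/w9_c180_100.png

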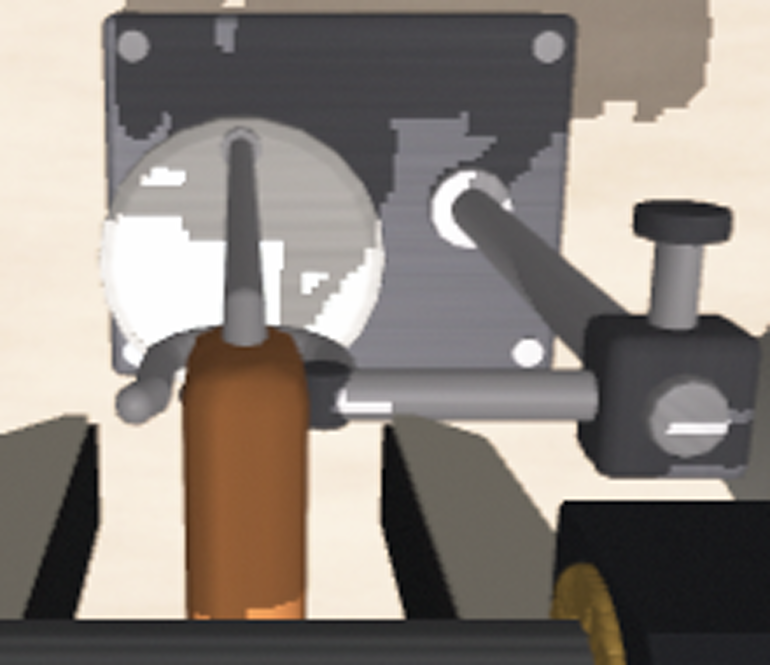

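View pics/s9_c270_80.png

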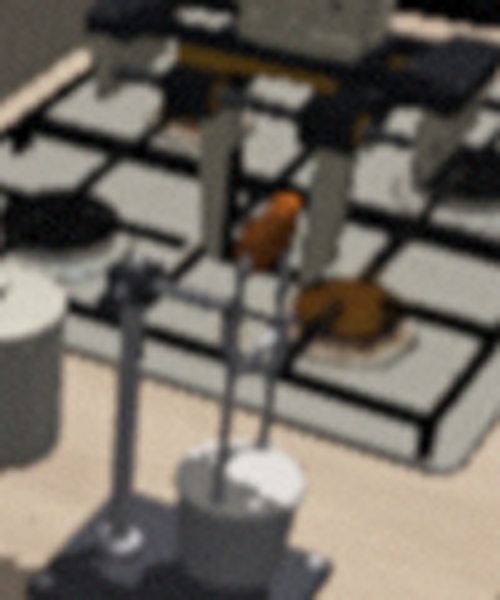

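```bash

python3 -m pendant '[{"dp":[0,0,3],"twist":[0,0,0],"gripper":0.5},{"dp":[0,0,10],"twist":[0,0,0],"gripper":0.5},{"dp":[0,0,22],"twist":[0,0,0],"gripper":0.5},{"dp":[0,0,40],"twist":[0,0,0],"gripper":0.5},{"dp":[0,0,65],"twist":[0,0,0],"gripper":0.5},{"dp":[0,0,90],"twist":[0,0,0],"gripper":0.5},{"dp":[-15,0,110],"twist":[0,0,0],"gripper":0.5},{"dp":[-50,0,120],"twist":[0,0,0],"gripper":0.5},{"dp":[-90,0,120],"twist":[0,0,0],"gripper":0.5},{"dp":[-110,0,120],"twist":[0,0,0],"gripper":0.5},{"dp":[-110,0,120],"twist":[0,0,0],"gripper":0.5},{"dp":[-110,0,120],"twist":[0,0,0],"gripper":0.5},{"dp":[-110,0,120],"twist":[0,0,0],"gripper":0.5},{"dp":[-110,0,120],"twist":[0,0,0],"gripper":0.5},{"dp":[-110,0,120],"twist":[0,0,0],"gripper":0.5},{"dp":[-110,0,120],"twist":[0,0,0],"gripper":0.5}]'
python3 - <<'E'
from h import *
a=snap("wrist","w10");s1=snap("scene","s10")
crop("s10",240,80,380,220,4.2);crop("w10",250,20,470,210,3.5)
E
python3 -m pendant '[{"dp":[0,0,0],"twist":[0,0,0],"gripper":0.5},{"dp":[0,0,0],"twist":[0,0,0],"gripper":0.5},{"dp":[0,0,0],"twist":[0,0,0],"gripper":0.5}]'
python3 - <<'E'
from h import *
a=cv2.imread("pics/w10.png").astype(int);b=snap("wrist","w11")[:,:,::-1].astype(int);d=abs(a-b).max(2)[:220];print((d>40).sum(),np.argwhere(d>40)[:5])
E
```

```text
time: 25.08
eef_pos: [399.3, -55.3, 350.9]
orientation: [-90.0, 0.0, 1.0]
contact_force: [0.2, -0.0, -0.8]
gripper_width: 0.496
time: 25.55
eef_pos: [399.2, -55.3, 351.1]
orientation: [-90.0, -0.0, 1.0]
contact_force: [-0.2, -0.0, 0.1]
gripper_width: 0.499
393 [[  0 366]
 [  1  67]
 [  3 370]
 [  6 374]
 [  6 375]]
```

View pics/w10_c250_20.png

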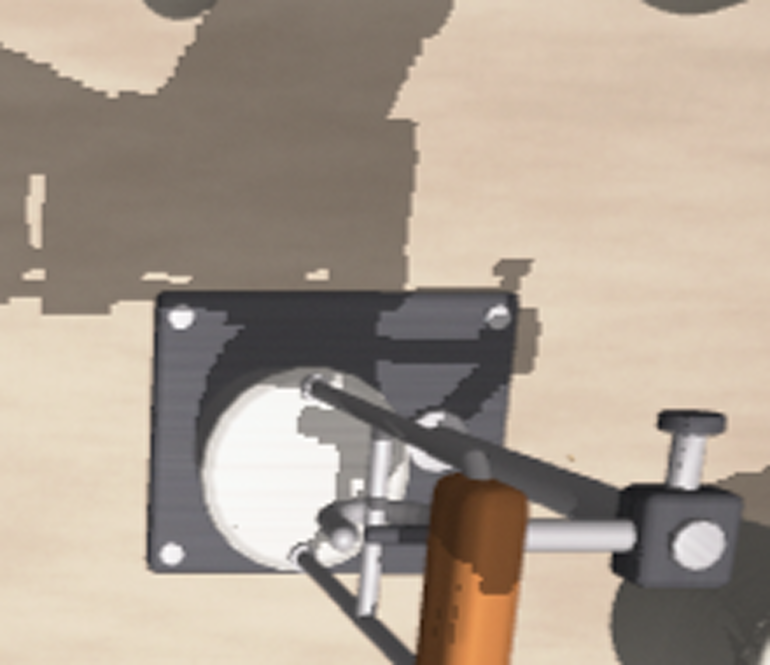

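View pics/s10_c240_80.png

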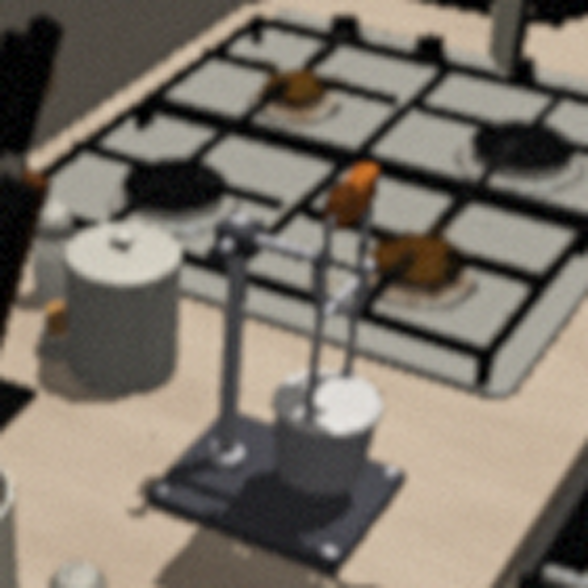

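```bash
for i in 1 2; do 
python3 -m pendant '[{"dp":[0,0,0],"twist":[0,0,0],"gripper":0.5},{"dp":[0,0,0],"twist":[0,0,0],"gripper":0.5},{"dp":[0,0,0],"twist":[0,0,0],"gripper":0.5},{"dp":[0,0,0],"twist":[0,0,0],"gripper":0.5},{"dp":[0,0,0],"twist":[0,0,0],"gripper":0.5},{"dp":[0,0,0],"twist":[0,0,0],"gripper":0.5},{"dp":[0,0,0],"twist":[0,0,0],"gripper":0.5},{"dp":[0,0,0],"twist":[0,0,0],"gripper":0.5},{"dp":[0,0,0],"twist":[0,0,0],"gripper":0.5},{"dp":[0,0,0],"twist":[0,0,0],"gripper":0.5},{"dp":[0,0,0],"twist":[0,0,0],"gripper":0.5},{"dp":[0,0,0],"twist":[0,0,0],"gripper":0.5}]'; done | grep time
python3 - <<'E'
from h import *
F=[snap("wrist",f"w2{i}").astype(int) for i in range(6)]
R=F[0]
for f in F[1:]:
    d=abs(f-R).max(2); print((d[:220]>40).sum(),(d[100:220,300:440]>40).sum())
a=F[0];b=cv2.imread("pics/w10.png")[:,:,::-1].astype(int);d=abs(a-b).max(2);print((d[100:220,300:440]>40).sum())
# orange blob centroid per frame
for f in F+[b]:
    m=(f[:,:,0]-f[:,:,2]>70)&(f[:,:,0]>90);m[:140]=0;m[:, :360]=0;m[230:]=0;v=np.argwhere(m);print(v.mean(0).round(2),len(v))
crop("w25",250,20,470,210,3.5)
snap("top","t30");crop("t30",130,90,380,270,3)
E
```

```text
time: 27.1
time: 28.6
198 0
258 0
202 0
262 0
305 0
54
[194.29 388.01] 1031
[194.33 388.01] 1026
[194.16 388.04] 1038
[194.16 388.01] 1038
[194.18 388.01] 1037
[194.33 388.03] 1028
[194.23 388.03] 1035
```

View pics/w25_c250_20.png

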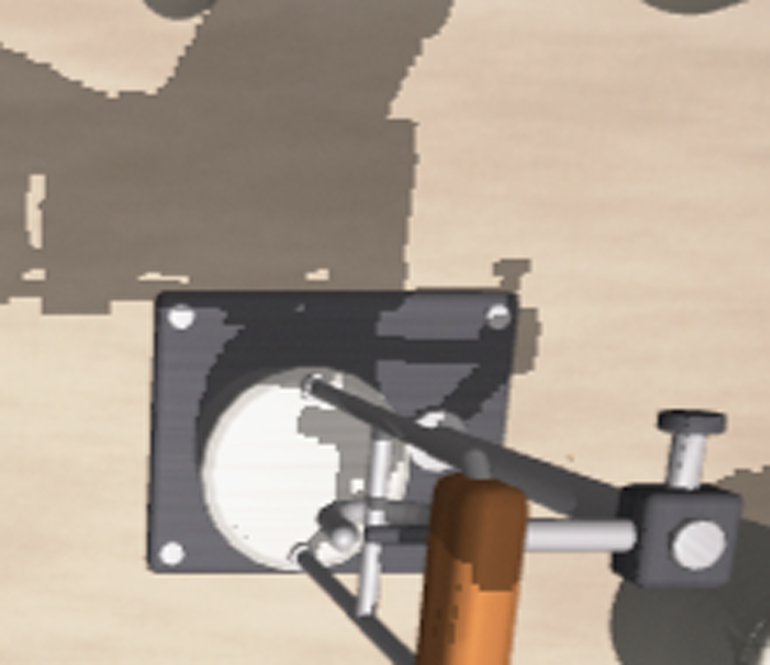

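View pics/t30_c130_90.png

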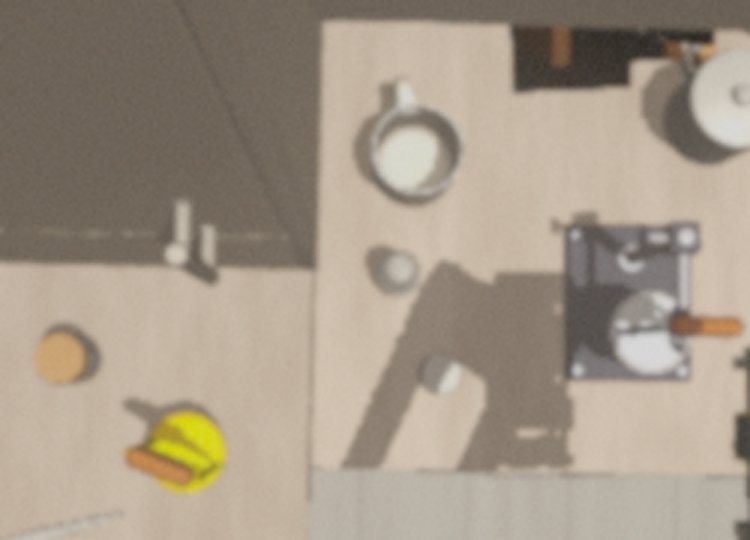

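```bash
python3 - <<'E'
from h import *
c=lambda u,v:(130+u/3,90+v/3)
print(atz("t30",c(648,332),99),atz("t30",c(707,326),248))
c=lambda u,v:(250+u/3.5,20+v/3.5)
print(atz("w25",c(305,468),99))
import bench; bench.hand_in()
E
```

```text
[509.14821247 -52.66508868  99.        ] [509.96280398 -61.04949145 248.        ]
[509.38121462 -53.02087677  99.        ]
the job is handed in; nothing more can be done
```

The pail is hanging on the snap hook with the gate shut above the cross bar, and the job is handed in after about 29 s. I took the steel pail by its wooden grip, passed the hook's nose through the eye, and pressed the bar down through the gate.

- **Pressing:** The gate met the bar about 6 mm below its nominal height. It resisted with up to about 9 N, counting the pail's weight, and snapped shut some 6–7 mm before the bar reached the bottom. I read 7–8 N upward on the tool plus 2.5–2.9 N of pail weight, so the bar bore on the bottom with roughly 10–11 N. No reading came near 20 N, but I read the force only at the end of each step. I then eased off about 1 mm and let go.
- **Last checks:** The final wrist picture shows the gate lying level above the bar. The pail did not move between six frames. The gripper is clear, with no force on it. In the top picture the mug, shaker, jars and yellow pail are where they were.
- **One imperfection:** The pail leans by about 3° sideways, because the bar rests about 2 mm off its middle. I put the grip about 8 mm to one side of the lid's centre. It is upright in the other direction.

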